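Load the thermobalance: hang the sample bucket and raise the furnace

TASK

Load the thermobalance: take the deep sample bucket (not the shallow pan) by its stirrup, lower it through the loading port without knocking the port's frame, hang it gently on the balance hook inside and let go. Then lift the furnace by the black knob on its rod, past the lower notch, until the pawl catches the upper notch and holds it up round the bucket, which must still hang free. Leave the pan, vial and weight where they are.

Things in the scene. Friction and masses are not known exactly. Their poses are not given: they have to be found in the camera images.
- bucket_grip (a point): Deep steel sample bucket (loose, 50 to 90 g): round pot 29 mm across, 34 mm tall, with a rigid upright stirrup. This point: on the axis between the stirrup's two flat straps, 66 mm above the underside. z up; straps at y = +-11.5 mm (26 mm over their outsides), 8 mm wide along x, upright from 43 to 77 mm above the underside: grasp them from above, closing along y. Half a turn about z is the same.
- bucket_bail (a point): Top of the bucket's stirrup: centre of the 4.4 mm wire that arches (along y) over the straps, 86.5 mm above the underside. The window under it is 20 mm wide (y), open down to the pot's rim; the hook wire passes through it along x.
- shallow_pan_grip (a point): The other carrier, not to be used: the same stirrup on a shallow pan 29 mm across and 12 mm tall (loose). This point lies between its straps, 44 mm above its underside.
- thermobalance: Bench instrument, fixed: white and grey case with clear panes, 204 mm high, 166 mm wide (y) and 165 mm deep (x), on a foot that reaches to y = -133 mm. Origin on the bench straight below the hook; x to its rear, y to its left, z up. The furnace's lift rod stands 104 mm to the right (y = -104 mm), outside the case.
- hook_seat (a point): Where the centre of the stirrup's wire comes to rest in the hook, 188.7 mm above the bench, 15 mm below the top of the port frame; axes as thermobalance. The open hook (5 mm wire, in the x-z plane) comes from the rear (its stem, from x = +10 mm back, has its top 7 mm above this point) and its tip ends in front (foremost metal at x = -14 mm), 10 mm above this point. Nothing else above it.
- balance_hook: The hook and the arm that carries it, fixed to the delicate balance. Origin at the middle of the hook's wire at its lowest point, axes as thermobalance.
- port_frame: Aluminium top plate of the case, with the rectangular loading port through it: top at 203 mm above the bench, plate 6 mm thick. In the axes of thermobalance the port spans x = -66 to +28 mm and y = -62 to +62 mm about the hook. Origin as thermobalance. Must not be knocked by bucket or hand.
- lift (a joint): Height of the furnace on its slide, m: 0 = down (start), 0.058 = upper stop. It weighs 0.65 kg and sinks when let go, unless the sprung pawl has caught a tooth: the lower notch holds it at about 0.023, the upper at about 0.050 (lift to 0.053 or more, then let it settle). Going up the pawl gives way by itself.
- lift_knob (a point): Centre of the black knob on top of the lift rod: upright, 25 mm across, 18 mm tall, 238 mm above the bench when the furnace is down; its top is at 250 mm; free all round. Grasp it from above and lift straight up. Moves with the furnace.
- furnace_tube: The furnace: open-topped steel tube 74 mm across, bore 50 mm, below the hook. Down, its rim is 92 mm above the bench, 10 mm below the hanging bucket; in the upper notch it is 142 mm up and surrounds the bucket. Origin at the middle of its underside.
- vial: Sample vial with black cap, 30 mm across, 50 mm tall (bystander). Origin under its centre.
- check_weight: Small steel weight with a knob, 21 mm across, 22 mm tall (bystander). Origin under its centre.

How it is judged:
By the outcome, as a careful person would: the job done as asked, in the order asked, and still so for the second after the job is handed in, with the robot touching nothing.
It also fails if it takes over 58 s, if anything falls off the work surface, if the arm or the gripper's body presses on something with over 40 N, if the wrist force passes 120 N, or if a joint passes its speed limit or range.

ROBOT

A 6-joint arm with a two-finger parallel gripper is mounted at the origin on a cart in front of the work surface, level with it; the furniture and walls round the work are solid. World frame = base frame: x ahead of the robot, y to its left, z up, the work surface at z = 0. Lengths are in m, angles in rad, forces in N, time in s.
With the tool pointing down it reaches from about 0.425 to 0.95 m from the base axis. Payload 3.5 kg.
Tool frame: the origin (TCP) lies at the very end of the fingers, on their centre line; the grasp point (between the pads) lies 19 mm behind it; y points along the fingers, z is the direction in which the jaws open and shut, and the axes are right-handed (so a half turn about y gives the same grasp; the last joint's range is limited). The gripper opens to 85 mm and grips with 20 to 120 N. Pads are 22 mm wide; open, the fingers measure 114 mm over their backs; the gripper's body (76 mm by 85 mm) begins 54 mm behind the grasp point. The pads swing forward as they close: fully open they stand 13 mm farther back than shut.
Start: joints at [1.007, 0.286, 1.577, -0, 1.279, -0.15], TCP at [0.271, 0.618, 0.231] pointing down, gripper open.
Joint ranges: [-2.77, 2.77], [-0.9, 2.22], [0.21, 2.48], [-1.53, 4.67], [0.24, 2.81], [-2.84, 2.84]. Speed limits (rad/s): [2.79, 2.79, 3.14, 3.14, 3.14, 3.14].

INTERFACE

Orientations are given as a unit quaternion [x, y, z, w].
In Python, from plant import ctrl gives the robot as it stands. The module is installed in compiled form; this text tells all that it offers.
- The arm moves only by the tool jog_arm, never from a script. Its argument "deltas" is a list of rows, each a list of 3 entries, a list of its own where there are three numbers: the turn, a rotation vector about the tool's x, y, z in rad, then the shift along the tool's x, y, z in m, then the opening, from 0 (shut) to 1 (fully open). In form: [[[wx, wy, wz], [dx, dy, dz], gripper], ...]. A call has 1 to 10 rows; each row is the pose to reach, as a shift and turn from the pose measured when the call began, along the tool's axes at that moment; what a row does not reach only later rows make up. A row lasts 1/12 s, in which the tool goes at most 41.7 mm and 7.16 degrees, less where a joint would pass 70% of its speed; a pose out of reach is approached as far as the arm can. A call with a gripper value outside its range is refused whole. The fingers move at their own pace and stop on an object; "force" is the grip in N (left out, the last holds). Time passes only in rows, so rows that repeat a pose let the fingers close. It gives the time, the measured TCP pose, the force and the opening at its end, in the units of the state.
- ctrl.get_state(): the state, without advancing time (a new reading comes with each control period).
- ctrl.read_camera(name): name is "scene" or "top" or "wrist"; returns a dict with "pixels" (384x512x3 uint8, blue, green, red), "range_z" (384x512 float32, m along the optical axis (not along the pixel's ray), 0 where there is no reading), "fx", "fy", "cx", "cy" (pixels), "T" (4x4, takes a point from camera to world coordinates); the wrist camera has in their place "mount" (4x4, takes a point from camera to tool coordinates, whose origin is the TCP and whose axes are the tool frame's). Camera axes: x right, y up, looking along -z (the intrinsics and any distortion apply to the point x, -y, -z); pixel columns grow to the right and rows downward; lengths in m; the calibration is good to about 2 mm. A picture is of the moment at which its call begins: read the wrist's pose just before it.
- ctrl.sign_off(): hands the job in, once; it reports no verdict.
The state is a dict: "time": time; "qpos": joint angles; "dq": joint speeds; "joint_efforts": joint torques, N m; "eef_pos": TCP position; "tcp_rot": TCP orientation; "contact_force": force on the tool from outside, world axes, zero at the start; "wrist_torque": the same for the moment, N m; "opening": opening from 0.0 (shut) to 1.0 (fully open).
Only numpy, scipy, OpenCV 4.12 (cv2) and the standard library are available. Lean on these libraries where they do the work, as an engineer would, in place of code of your own. Each camera call takes 0.05 s, during which the arm holds its last target.

## Working session

There is one attempt and no reset: what is moved stays moved. The work goes in short steps, Python scripts to look and compute and a tool call to move; the robot and the scene stay as the last step left them, time stands still between calls to the robot, and variables do not carry over. Pictures are saved under pics/ and viewed, and the job is handed in when it is done.

Besides the shell and the picture viewer there is one more tool, called after ">>>" as name([rows], argument=value, ...), one row to a line, values as JSON. jog_arm: Moves the arm, as the interface text tells. Its arguments: {"type":"object","properties":{"deltas":{"type":"array","items":{"type":"array"}},"force":{"type":"number"}},"required":["deltas"]}

```bash
mkdir -p pics
cat > h.py <<'E'
import numpy as np, cv2
from scipy.spatial.transform import Rotation as R
from plant import ctrl
def cam(n):
    s=ctrl.get_state(); d=ctrl.read_camera(n)
    if n=='wrist':
        T=np.eye(4);T[:3,:3]=R.from_quat(s['tcp_rot']).as_matrix();T[:3,3]=s['eef_pos'];d['T']=T@d['mount']
    return d
def pts(d):
    h,w=d['range_z'].shape;u,v=np.meshgrid(np.arange(w),np.arange(h));z=d['range_z']
    P=np.stack([(u-d['cx'])/d['fx']*z,-(v-d['cy'])/d['fy']*z,-z],-1)
    return P@d['T'][:3,:3].T+d['T'][:3,3]
def ray(d,u,v,z):
    r=d['T'][:3,:3]@np.array([(u-d['cx'])/d['fx'],-(v-d['cy'])/d['fy'],-1]);o=d['T'][:3,3]
    return o+r*(z-o[2])/r[2]
E
python3 - <<'E'
from h import *
s=ctrl.get_state();print({k:np.round(v,4) for k,v in s.items()})
for n in ['scene','top','wrist']:
    d=cam(n);cv2.imwrite(f'pics/{n}0.png',d['pixels']);print(n,d['fx'],d['cx'],d['cy'],[k for k in d]);print(d['T'].round(3));np.savez(n+'0.npz',**d)
E
```

```text
{'time': np.float64(0.0), 'qpos': array([ 1.007 ,  0.2872,  1.5782,  0.    ,  1.2786, -0.15  ]), 'dq': array([ 0.0002, -0.0009, -0.0008,  0.0015,  0.0002, -0.0002]), 'joint_efforts': array([ 1.00000e-04, -4.05983e+01, -2.92619e+01, -1.00000e-04,
        5.80000e-03,  0.00000e+00]), 'eef_pos': array([0.271 , 0.6175, 0.2299]), 'tcp_rot': array([ 0.6928, -0.1455,  0.1449, -0.6912]), 'contact_force': array([ 0.139 , -0.383 ,  0.3027]), 'wrist_torque': array([0.002 , 0.0244, 0.0032]), 'opening': np.float64(0.9998)}
scene 415.1551120598753 254.79021161299295 189.99365516000645 ['pixels', 'range_z', 'fx', 'fy', 'cx', 'cy', 'T']
[[ 0.705  0.288 -0.648 -0.065]
 [-0.709  0.284 -0.645 -0.725]
 [-0.001  0.915  0.404  0.497]
 [ 0.     0.     0.     1.   ]]
top 355.47386374919444 255.46406542552165 187.52847512440528 ['pixels', 'range_z', 'fx', 'fy', 'cx', 'cy', 'T']
[[ 0.014  0.992 -0.123  0.375]
 [-1.     0.015  0.009 -0.139]
 [ 0.011  0.122  0.992  0.989]
 [ 0.     0.     0.     1.   ]]
wrist 270.52452221602624 259.63588088924126 188.85194455604523 ['pixels', 'range_z', 'fx', 'fy', 'cx', 'cy', 'mount', 'T']
[[ 0.402 -0.881 -0.247  0.209]
 [ 0.915  0.387  0.111  0.646]
 [-0.003 -0.271  0.962  0.372]
 [ 0.     0.     0.     1.   ]]
```

View pics/scene0.png

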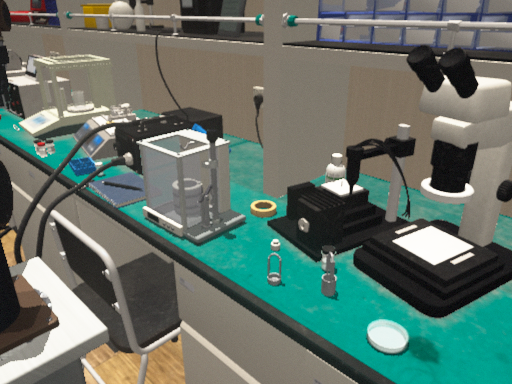

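View pics/top0.png

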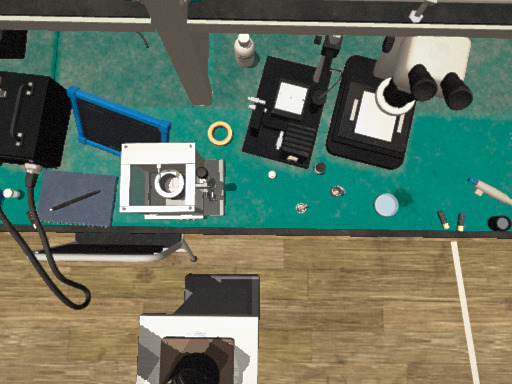

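View pics/wrist0.png

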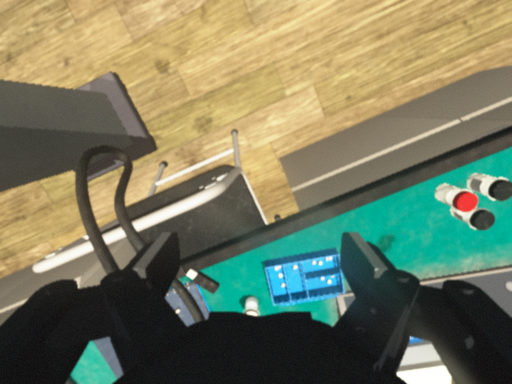

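Run:
```python
from h import *
a=cv2.imread('pics/scene0.png');b=cv2.imread('pics/top0.png')
A=np.vstack([np.hstack([cv2.resize(a[225:310,255:355],(400,340),interpolation=2),cv2.resize(a[120:245,130:255],(400,400),interpolation=2)[:340]]),
 cv2.resize(b[150:220,255:355+45],(800,386),interpolation=2)[:250]])
cv2.imwrite('pics/z1.png',A)
cv2.imwrite('pics/z2.png',cv2.resize(b[130:225,110:240],(780,570),interpolation=2))
for n in ['top','scene']:
    d=dict(np.load(n+'0.npz'));P=pts(d)
    L=[(302,208),(337,190),(320,168),(272,175),(160,152),(170,183),(203,171),(190,190),(215,190)] if n=='top' else [(275,280),(329,290),(329,255),(276,243),(212,130),(212,142),(160,145),(225,130)]
    for u,v in L: print(n,u,v,P[v,u].round(3))
```

```text
top 302 208 [ 0.437 -0.269  0.065]
top 337 190 [ 0.493 -0.375  0.007]
top 320 168 [ 0.547 -0.32   0.05 ]
top 272 175 [ 0.53  -0.193  0.02 ]
top 160 152 [0.55  0.07  0.201]
top 170 183 [0.502 0.084 0.034]
top 203 171 [ 0.5   -0.035  0.249]
top 190 190 [ 0.464 -0.001  0.203]
top 215 190 [ 0.486 -0.037  0.019]
scene 275 280 [ 0.435 -0.282  0.011]
scene 329 290 [ 0.48  -0.377  0.013]
scene 329 255 [ 0.497 -0.359  0.074]
scene 276 243 [ 0.535 -0.194  0.014]
scene 212 130 [ 0.495 -0.036  0.25 ]
scene 212 142 [ 0.495 -0.034  0.222]
scene 160 145 [0.475 0.148 0.179]
scene 225 130 [1.08  0.596 0.009]
```

View pics/z1.png

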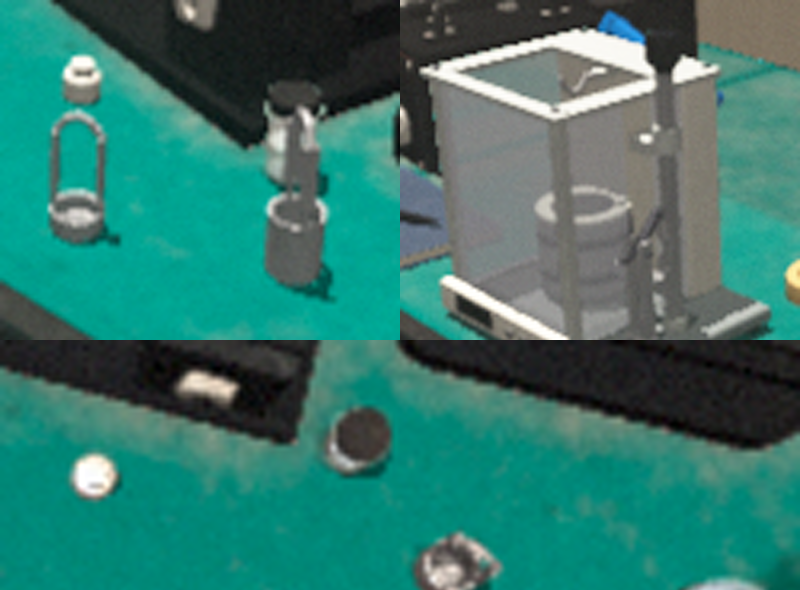

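View pics/z2.png

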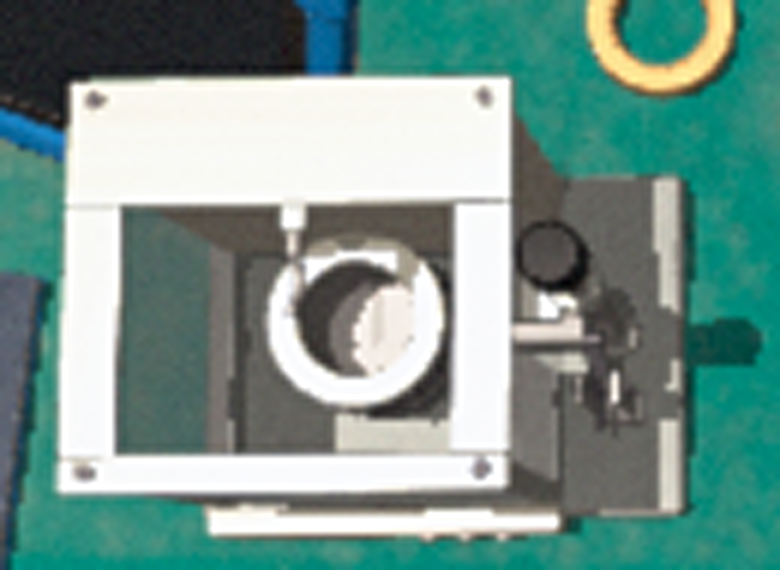

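Run:
```python
from h import *
s=ctrl.get_state();print(R.from_quat(s['tcp_rot']).as_matrix().round(3))
d=dict(np.load('wrist0.npz'));print(d['mount'].round(3))
for n in ['top','scene']:
    d=dict(np.load(n+'0.npz'));P=pts(d).reshape(-1,3)
    m=(abs(P[:,0]-.485)<.04)&(abs(P[:,1]+.37)<.04)&(P[:,2]>.004)&(P[:,2]<.1)
    Q=P[m];print(n,len(Q))
    for a,b in [(0.004,.036),(.036,.06),(.06,.08),(.08,.1)]:
        q=Q[(Q[:,2]>a)&(Q[:,2]<b)]
        if len(q): print(a,b,len(q),q.mean(0).round(4),q.min(0).round(3),q.max(0).round(3))
    q=Q[Q[:,2]>.05]; 
    if len(q)>3: print(q.round(3)[:40].tolist())
# frame top
d=dict(np.load('top0.npz'));P=pts(d)
m=((P[...,2]>.195)&(P[...,2]<.212)&(d['pixels'].min(-1)>150)).astype(np.uint8)
c=max(cv2.findContours(m,0,2)[0],key=cv2.contourArea)
r=cv2.minAreaRect(c);print(r)
for u,v in cv2.boxPoints(r): print(ray(d,u,v,.203).round(4))
```

```text
[[ 0.916 -0.001  0.402]
 [-0.402 -0.002  0.916]
 [-0.    -1.    -0.002]]
[[ 0.    -0.962 -0.272 -0.069]
 [ 0.     0.272 -0.962 -0.142]
 [ 1.     0.     0.001  0.001]
 [ 0.     0.     0.     1.   ]]
top 102
0.004 0.036 67 [ 0.4862 -0.3676  0.0205] [ 0.457 -0.398  0.004] [ 0.504 -0.339  0.035]
0.036 0.06 8 [ 0.4885 -0.3673  0.0521] [ 0.48  -0.378  0.048] [ 0.498 -0.357  0.059]
0.06 0.08 12 [ 0.4884 -0.3678  0.0725] [ 0.479 -0.379  0.06 ] [ 0.498 -0.356  0.08 ]
0.08 0.1 15 [ 0.4886 -0.3683  0.0857] [ 0.482 -0.376  0.081] [ 0.494 -0.36   0.09 ]
[[0.497, -0.358, 0.078], [0.498, -0.361, 0.078], [0.498, -0.36, 0.05], [0.496, -0.358, 0.07], [0.495, -0.358, 0.08], [0.494, -0.36, 0.083], [0.494, -0.362, 0.085], [0.494, -0.365, 0.085], [0.494, -0.356, 0.066], [0.493, -0.357, 0.072], [0.491, -0.362, 0.087], [0.491, -0.364, 0.085], [0.491, -0.366, 0.09], [0.493, -0.357, 0.05], [0.492, -0.358, 0.058], [0.488, -0.366, 0.089], [0.489, -0.369, 0.087], [0.489, -0.372, 0.085], [0.486, -0.369, 0.087], [0.486, -0.372, 0.087], [0.487, -0.375, 0.084], [0.484, -0.372, 0.084], [0.484, -0.374, 0.086], [0.485,
[... 938 characters left out ...]
[0.487, -0.372, 0.087], [0.494, -0.355, 0.074], [0.493, -0.358, 0.076], [0.493, -0.36, 0.076], [0.497, -0.359, 0.074], [0.498, -0.361, 0.075], [0.486, -0.371, 0.085], [0.485, -0.374, 0.086], [0.493, -0.356, 0.072], [0.494, -0.357, 0.072], [0.495, -0.359, 0.073], [0.496, -0.36, 0.073], [0.498, -0.361, 0.072], [0.485, -0.372, 0.084], [0.484, -0.374, 0.085], [0.492, -0.356, 0.071], [0.494, -0.357, 0.07], [0.496, -0.358, 0.07], [0.497, -0.36, 0.07], [0.5, -0.36, 0.069], [0.483, -0.373, 0.083], [0.483, -0.375, 0.083], [0.493, -0.356, 0.068], [0.492, -0.359, 0.07]]
((156.5, 177.0), (68.0, 75.0), 90.0)
[0.5687 0.1629 0.203 ]
[ 0.5714 -0.0059  0.203 ]
[ 0.4179 -0.0113  0.203 ]
[0.4156 0.1536 0.203 ]
```

```bash
cat >> h.py <<'E'
def to(p,yaw=None):
    s=ctrl.get_state();M=R.from_quat(s['tcp_rot']).as_matrix()
    y0=np.degrees(np.arctan2(M[1,2],M[0,2]))
    out='d=%s'%(M.T@(np.array(p)-s['eef_pos'])).round(4)
    if yaw is not None:
        a=np.radians(yaw);z=np.array([np.cos(a),np.sin(a),0]);y=np.array([0,0,-1.]);x=np.cross(y,z)
        out+=' w=%s'%R.from_matrix(M.T@np.c_[x,y,z]).as_rotvec().round(4)
    print('t=%.2f pos=%s yaw=%.2f'%(s['time'],s['eef_pos'].round(4),y0),out)
E
python3 -c "
from h import *
to([.42,.35,.38],60)"
```

```text
t=0.15 pos=[0.2711 0.6176 0.2302] yaw=66.29 d=[ 0.2439 -0.1495 -0.1854] w=[ 0.0019  0.1098 -0.0002]
```

>>> jog_arm([
  [[0,0.11,0],[0.244,-0.15,-0.185],1],
  [[0,0.11,0],[0.244,-0.15,-0.185],1],
  [[0,0.11,0],[0.244,-0.15,-0.185],1],
  [[0,0.11,0],[0.244,-0.15,-0.185],1],
  [[0,0.11,0],[0.244,-0.15,-0.185],1],
  [[0,0.11,0],[0.244,-0.15,-0.185],1],
  [[0,0.11,0],[0.244,-0.15,-0.185],1],
  [[0,0.11,0],[0.244,-0.15,-0.185],1],
])

```text
time: 0.82
eef_pos: [0.4173, 0.3544, 0.3779]
tcp_rot: [0.684, -0.183, 0.183, -0.682]
contact_force: [1.1, -0.0, -0.1]
opening: 0.995
```

```bash
python3 -c "
from h import *
to([.49,-.0,.36],60)
to([.488,-.368,.29],53)"
```

```text
t=0.82 pos=[0.4173 0.3544 0.3779] yaw=60.00 d=[ 0.2401  0.0184 -0.2705] w=[ 0.0021  0.0001 -0.0002]
t=0.82 pos=[0.4173 0.3544 0.3779] yaw=60.00 d=[ 0.4224  0.089  -0.5901] w=[ 2.100e-03  1.222e-01 -1.000e-04]
```

>>> jog_arm([
  [[0,0,0],[0.24,0.018,-0.27],1],
  [[0,0,0],[0.24,0.018,-0.27],1],
  [[0,0,0],[0.24,0.018,-0.27],1],
  [[0,0,0],[0.24,0.018,-0.27],1],
  [[0,0,0],[0.24,0.018,-0.27],1],
  [[0,0,0],[0.24,0.018,-0.27],1],
  [[0,0,0],[0.24,0.018,-0.27],1],
  [[0,0,0],[0.24,0.018,-0.27],1],
  [[0,0.12,0],[0.422,0.089,-0.59],1],
  [[0,0.12,0],[0.422,0.089,-0.59],1],
])

```text
time: 1.65
eef_pos: [0.4847, -0.0541, 0.3469]
tcp_rot: [0.671, -0.225, 0.225, -0.67]
contact_force: [0.8, 0.5, 0.1]
opening: 1.001
```

```bash
python3 -c "
from h import *
d=cam('wrist');cv2.imwrite('pics/w1.png',d['pixels']);np.savez('w1.npz',**d)
to([.488,-.368,.20],53)"
```

```text
t=1.70 pos=[ 0.484  -0.0604  0.3445] yaw=52.71 d=[ 0.1895  0.1465 -0.2411] w=[ 0.0083 -0.005   0.0002]
```

View pics/w1.png

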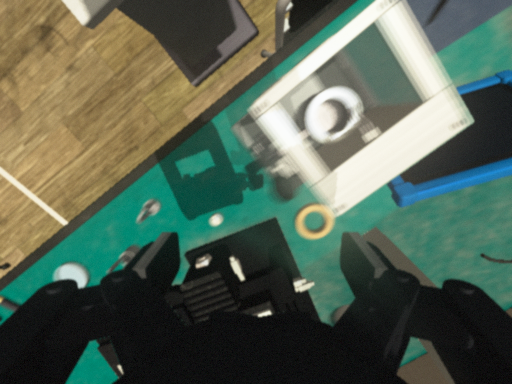

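>>> jog_arm([
  [[0.008,-0.005,0],[0.19,0.1465,-0.241],1],
  [[0.008,-0.005,0],[0.19,0.1465,-0.241],1],
  [[0.008,-0.005,0],[0.19,0.1465,-0.241],1],
  [[0.008,-0.005,0],[0.19,0.1465,-0.241],1],
  [[0.008,-0.005,0],[0.19,0.1465,-0.241],1],
  [[0.008,-0.005,0],[0.19,0.1465,-0.241],1],
  [[0.008,-0.005,0],[0.19,0.1465,-0.241],1],
  [[0.008,-0.005,0],[0.19,0.1465,-0.241],1],
  [[0.008,-0.005,0],[0.19,0.1465,-0.241],1],
  [[0.008,-0.005,0],[0.19,0.1465,-0.241],1],
])

```text
time: 2.53
eef_pos: [0.4869, -0.3701, 0.1967]
tcp_rot: [-0.67, 0.227, -0.224, 0.671]
contact_force: [0.4, 1.6, -0.3]
opening: 0.998
```

```bash
python3 -c "
from h import *
d=cam('wrist');cv2.imwrite('pics/w2.png',d['pixels']);np.savez('w2.npz',**d)
to([.488,-.368,.20],53)
P=pts(d).reshape(-1,3)
m=(abs(P[:,0]-.488)<.04)&(abs(P[:,1]+.368)<.04)&(P[:,2]>.004)&(P[:,2]<.1)
Q=P[m]
for a,b in [(0.004,.036),(.036,.06),(.06,.08),(.08,.1)]:
    q=Q[(Q[:,2]>a)&(Q[:,2]<b)]
    print(a,len(q),q.mean(0).round(4),q.min(0).round(3),q.max(0).round(3))
q=Q[Q[:,2]>.08][:,:2];w,V=np.linalg.eigh(np.cov(q.T));print(np.degrees(np.arctan2(V[1,1],V[0,1])),w**.5)
q=Q[(Q[:,2]>.05)&(Q[:,2]<.078)][:,:2];w,V=np.linalg.eigh(np.cov(q.T));print(np.degrees(np.arctan2(V[1,1],V[0,1])),w**.5)
"
```

```text
t=2.58 pos=[ 0.4877 -0.3685  0.1982] yaw=52.88 d=[-0.0001 -0.0017  0.0006] w=[-0.0007 -0.0021 -0.0034]
0.004 281 [ 0.4891 -0.3677  0.0235] [ 0.476 -0.382  0.004] [ 0.503 -0.355  0.036]
0.036 28 [ 0.4884 -0.3665  0.0492] [ 0.479 -0.379  0.038] [ 0.498 -0.356  0.059]
0.06 65 [ 0.4889 -0.3668  0.0739] [ 0.479 -0.38   0.06 ] [ 0.5   -0.356  0.08 ]
0.08 100 [ 0.4894 -0.368   0.0848] [ 0.483 -0.378  0.08 ] [ 0.496 -0.359  0.088]
53.78276799499773 [0.00118786 0.00602908]
53.42133367624352 [0.0023652  0.01165188]
```

View pics/w2.png

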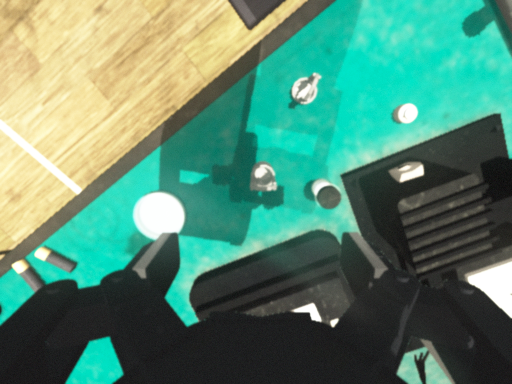

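```bash
python3 -c "
from h import *
to([.4887,-.3677,.046],53.6)
"
```

```text
t=2.58 pos=[ 0.4877 -0.3685  0.1982] yaw=52.88 d=[0.0008 0.1522 0.0012] w=[-0.0008 -0.0126 -0.0034]
```

>>> jog_arm([
  [[0,-0.012,-0.003],[0.001,0.04,0.001],0.65],
  [[0,-0.012,-0.003],[0.001,0.07,0.001],0.65],
  [[0,-0.012,-0.003],[0.001,0.09,0.001],0.65],
  [[0,-0.012,-0.003],[0.001,0.11,0.001],0.65],
  [[0,-0.012,-0.003],[0.001,0.125,0.001],0.65],
  [[0,-0.012,-0.003],[0.001,0.14,0.001],0.65],
  [[0,-0.012,-0.003],[0.001,0.152,0.001],0.65],
  [[0,-0.012,-0.003],[0.001,0.152,0.001],0.65],
  [[0,-0.012,-0.003],[0.001,0.152,0.001],0.65],
], force=30)

```text
time: 3.33
eef_pos: [0.4891, -0.3669, 0.0466]
tcp_rot: [-0.671, 0.221, -0.22, 0.672]
contact_force: [0.7, 0.5, -0.6]
opening: 0.648
```

```bash
python3 -c "
from h import *
to([.4887,-.3677,.047],53.6)
d=cam('wrist');cv2.imwrite('pics/w3.png',d['pixels'])
d=cam('scene');cv2.imwrite('pics/s3.png',cv2.resize(d['pixels'][190:320,230:400],(800,612))[:600])
"
```

```text
t=3.33 pos=[ 0.4891 -0.3669  0.0466] yaw=53.64 d=[ 0.0002 -0.0004 -0.0009] w=[-0.001   0.0007 -0.0008]
```

View pics/w3.png

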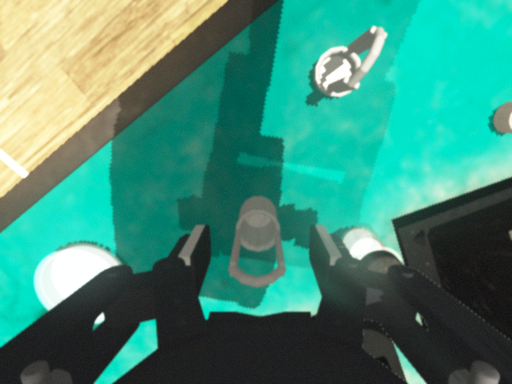

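View pics/s3.png

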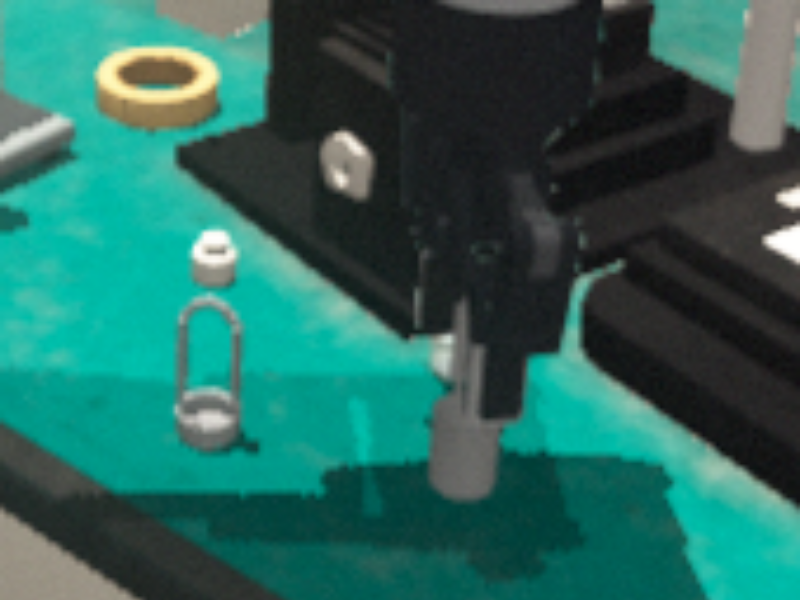

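>>> jog_arm([
  [[0,0,0],[0,0,-0.001],0.45],
  [[0,0,0],[0,0,-0.001],0.4],
  [[0,0,0],[0,0,-0.001],0.35],
  [[0,0,0],[0,0,-0.001],0.3],
  [[0,0,0],[0,0,-0.001],0.2],
  [[0,0,0],[0,0,-0.001],0.2],
  [[0,0,0],[0,0,-0.001],0.2],
  [[0,0,0],[0,0,-0.001],0.2],
], force=30)

```text
time: 4.1
eef_pos: [0.4897, -0.3693, 0.0488]
tcp_rot: [0.672, -0.22, 0.222, -0.672]
contact_force: [0.3, 0.2, 5.6]
opening: 0.301
```

```bash
python3 -c "
from h import *
s=ctrl.get_state();print(s['opening'],s['contact_force'],s['wrist_torque'])
d=cam('wrist');cv2.imwrite('pics/w4.png',d['pixels'])
to([.4887,-.3677,.38],60)
"
```

```text
0.3013030385007877 [0.308088   0.17177366 5.56055307] [ 0.27412391 -0.06722577 -0.05727047]
t=4.15 pos=[ 0.4897 -0.3692  0.0488] yaw=53.60 d=[-0.0006 -0.3312  0.0008] w=[-0.0004 -0.1118  0.0034]
```

View pics/w4.png

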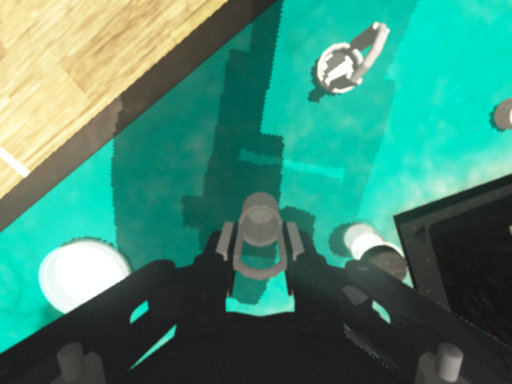

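>>> jog_arm([
  [[0,0,0],[0,-0.01,0],0.2],
  [[0,0,0],[0,-0.03,0],0.2],
  [[0,0,0],[0,-0.06,0],0.2],
  [[0,0,0],[0,-0.09,0],0.2],
  [[0,0,0],[0,-0.12,0],0.2],
  [[0,0,0],[0,-0.15,0],0.2],
  [[0,0,0],[0,-0.18,0],0.2],
  [[0,0,0],[0,-0.21,0],0.2],
  [[0,0,0],[0,-0.23,0],0.2],
  [[0,0,0],[0,-0.25,0],0.2],
])

```text
time: 4.98
eef_pos: [0.4886, -0.3689, 0.3005]
tcp_rot: [0.672, -0.22, 0.222, -0.671]
contact_force: [0.0, 0.3, -1.1]
opening: 0.296
```

```bash
python3 -c "
from h import *
s=ctrl.get_state();print(s['opening'],s['contact_force'],s['wrist_torque'])
to([.4887,-.3677,.38],60)
# instrument: use start images
for n in ['top','w1']:
  d=dict(np.load('top0.npz' if n=='top' else 'w1.npz'));P=pts(d);Q=P.reshape(-1,3)
  m=(abs(Q[:,0]-.49)<.06)&(abs(Q[:,1]-.07)<.03)&(Q[:,2]>.17)&(Q[:,2]<.2)
  print(n,Q[m].round(3).tolist()[:60])
  m=(abs(Q[:,0]-.49)<.04)&(abs(Q[:,1]+.035)<.03)&(Q[:,2]>.24)&(Q[:,2]<.26);print('knob',m.sum(),Q[m].mean(0),Q[m].min(0),Q[m].max(0))
d=dict(np.load('top0.npz'));P=pts(d);Q=P.reshape(-1,3)
m=(Q[:,0]>.38)&(Q[:,0]<.6)&(Q[:,1]>-.02)&(Q[:,1]<.18)&(abs(Q[:,2]-.203)<.006)
q=Q[m];print(q.min(0),q.max(0),len(q))
# furnace ring
m=(abs(Q[:,0]-.49)<.06)&(abs(Q[:,1]-.07)<.06)&(abs(Q[:,2]-.092)<.006);q=Q[m];print('ring',q.mean(0),q.min(0),q.max(0))
"
```

```text
0.29642747689554044 [ 0.03371644  0.29228657 -1.07893677] [ 0.02659822 -0.05625277  0.01944858]
t=4.98 pos=[ 0.4886 -0.3689  0.3005] yaw=53.59 d=[-0.0003 -0.0795  0.0011] w=[ 0.0005 -0.1118  0.0041]
top [[0.55, 0.095, 0.2], [0.548, 0.073, 0.198], [0.548, 0.061, 0.2], [0.545, 0.088, 0.2], [0.543, 0.068, 0.2], [0.543, 0.061, 0.2], [0.534, 0.068, 0.2], [0.535, 0.045, 0.2], [0.532, 0.088, 0.198], [0.532, 0.045, 0.199], [0.529, 0.099, 0.2], [0.529, 0.097, 0.199], [0.53, 0.084, 0.197], [0.527, 0.085, 0.2], [0.527, 0.069, 0.2], [0.525, 0.054, 0.2], [0.523, 0.077, 0.196], [0.523, 0.074, 0.198], [0.523, 0.073, 0.196], [0.523, 0.07, 0.196], [0.521, 0.077, 0.196], [0.521, 0.075, 0.194], [0.521, 0.073, 0.195], [0.521, 0.071, 0.195], [0.519, 0.077, 0.196], [0.519, 0.075, 0.194], [0.519, 0.073, 0.194], [0.519, 0.07, 0.196], [0.517, 0.077, 0.195], [0.516, 0.074, 0.196], [0.517, 0.072, 0.195], [0.517, 0.07, 0.196], [0.515, 0.077, 0.193], [0.514, 0.074, 0.197], [0.515, 0.073, 0.193], [0.515, 0.071, 0.191], [0.512, 0.075, 0.194], [0.512, 0.072, 0.195], [0.51, 0.074, 0.195], [0.51, 0.072, 0.194], [0.50
[... 1554 characters left out ...]
0.492, 0.074, 0.189], [0.493, 0.075, 0.187], [0.494, 0.076, 0.186], [0.492, 0.072, 0.185], [0.492, 0.072, 0.188], [0.492, 0.073, 0.188], [0.493, 0.073, 0.188], [0.493, 0.074, 0.189], [0.495, 0.076, 0.185], [0.493, 0.072, 0.185], [0.494, 0.072, 0.186], [0.494, 0.073, 0.186], [0.495, 0.074, 0.186], [0.496, 0.075, 0.186], [0.496, 0.076, 0.185], [0.494, 0.072, 0.184], [0.495, 0.072, 0.185]]
knob 558 [ 0.49779138 -0.02936538  0.2484465 ] [ 0.48689404 -0.04169837  0.24020182] [ 0.51112325 -0.01750449  0.25113235]
[ 0.41344195 -0.01125355  0.19707372] [0.57194483 0.15904117 0.206435  ] 2822
ring [0.49656293 0.07222562 0.09126503] [0.45849878 0.03522139 0.08604286] [0.53761088 0.12844428 0.09763492]
```

```bash
python3 -c "
from h import *
to([.4887,-.3,.36],53)
to([.459,.0735,.36],90)
"
```

```text
t=4.98 pos=[ 0.4886 -0.3689  0.3005] yaw=53.59 d=[-0.0406 -0.0597  0.0555] w=[0.0003 0.0104 0.0041]
t=4.98 pos=[ 0.4886 -0.3689  0.3005] yaw=53.59 d=[-0.2861 -0.0607  0.3385] w=[ 0.0016 -0.6354  0.0039]
```

>>> jog_arm([
  [[0,0,0],[-0.005,-0.02,0.005],0.2],
  [[0,-0.05,0],[-0.02,-0.04,0.025],0.2],
  [[0,-0.11,0],[-0.045,-0.055,0.055],0.2],
  [[0,-0.18,0],[-0.07,-0.061,0.085],0.2],
  [[0,-0.25,0],[-0.095,-0.061,0.115],0.2],
  [[0,-0.32,0],[-0.12,-0.061,0.145],0.2],
  [[0,-0.39,0.002],[-0.145,-0.061,0.172],0.2],
  [[0,-0.45,0.004],[-0.17,-0.061,0.2],0.2],
  [[0,-0.5,0.004],[-0.195,-0.061,0.23],0.2],
  [[0,-0.54,0.004],[-0.215,-0.061,0.254],0.2],
])

```text
time: 5.82
eef_pos: [0.4649, -0.0346, 0.3602]
tcp_rot: [0.707, -0.033, 0.032, -0.706]
contact_force: [1.1, -0.3, -1.2]
opening: 0.295
```

```bash
python3 -c "
from h import *
to([.459,.0735,.36],90)
"
```

```text
t=5.82 pos=[ 0.4649 -0.0346  0.3602] yaw=84.69 d=[-1.59e-02  1.00e-04  1.07e-01] w=[ 0.0011 -0.0927 -0.0012]
```

>>> jog_arm([
  [[0,-0.05,0],[-0.004,0,0.03],0.2],
  [[0,-0.08,0],[-0.009,0,0.06],0.2],
  [[0,-0.093,0],[-0.013,0,0.085],0.2],
  [[0,-0.093,0],[-0.016,0,0.1],0.2],
  [[0,-0.093,0],[-0.016,0,0.107],0.2],
  [[0,-0.093,0],[-0.016,0,0.107],0.2],
  [[0,-0.093,0],[-0.016,0,0.107],0.2],
])

```text
time: 6.4
eef_pos: [0.4588, 0.073, 0.3599]
tcp_rot: [0.708, -0.0, -0.001, -0.706]
contact_force: [-0.4, -0.4, -0.5]
opening: 0.298
```

```bash
python3 -c "
from h import *
s=ctrl.get_state();M=R.from_quat(s['tcp_rot']).as_matrix();p=s['eef_pos']
to([.459,.0735,.36],90)
for n in ['wrist','scene','top']:
  d=cam(n);cv2.imwrite(f'pics/{n}5.png',d['pixels']);np.savez(n+'5.npz',**d)
  P=pts(d);Q=P.reshape(-1,3);q=(Q-p)@M
  m=(abs(q[:,0])<.03)&(abs(q[:,2])<.009)&(q[:,1]>-.055)&(q[:,1]<-.025)
  print(n,'bail tool',m.sum(),q[m].mean(0).round(4),q[m].min(0).round(4),q[m].max(0).round(4))
  m=(abs(q[:,0])<.03)&(abs(q[:,2])<.03)&(q[:,1]>.018)&(q[:,1]<.056)
  print('pot',m.sum(),q[m].mean(0).round(4),q[m].min(0).round(4),q[m].max(0).round(4))
  h=(Q[:,0]>.47)&(Q[:,0]<.525)&(abs(Q[:,1]-.0735)<.006)&(Q[:,2]>.175)&(Q[:,2]<.205)
  H=Q[h]
  if len(H): print('hook',len(H),H.min(0),H.max(0)); print(np.polyfit(H[:,0],H[:,1],1));
  for a in np.arange(.47,.525,.004):
    k=H[(H[:,0]>=a)&(H[:,0]<a+.004)]
    if len(k): print(round(a+.002,3),len(k),k[:,1].mean().round(4),k[:,2].mean().round(4))
"
```

```text
t=6.40 pos=[0.4588 0.073  0.3599] yaw=90.03 d=[ 0.0002 -0.0001  0.0005] w=[ 0.002   0.0006 -0.0017]
wrist bail tool 445 [-0.0006 -0.0362  0.    ] [-0.0024 -0.0401 -0.0089] [ 0.0029 -0.0281  0.009 ]
pot 1274 [0.0011 0.0345 0.0008] [-0.0134  0.0181 -0.0117] [0.012  0.0482 0.0134]
scene bail tool 6 [-0.0044 -0.0372  0.0029] [-0.0101 -0.0547 -0.0079] [-0.0011 -0.0308  0.0075]
pot 174 [-0.0064  0.0335 -0.0066] [-0.015   0.0182 -0.014 ] [0.0113 0.0493 0.0094]
hook 53 [0.48029264 0.06767596 0.18323916] [0.52462281 0.07920168 0.20121571]
[-0.02733321  0.08724101]
0.48 1 0.0725 0.197
0.484 6 0.0744 0.1919
0.488 4 0.0736 0.1887
0.492 3 0.0722 0.1853
0.496 3 0.0742 0.1844
0.5 4 0.0742 0.187
0.504 6 0.0734 0.1907
0.508 3 0.074 0.1937
0.512 3 0.0744 0.1935
0.516 6 0.0733 0.1933
0.52 5 0.073 0.193
0.524 9 0.0724 0.1977<string>:9: RuntimeWarning: Mean of empty slice.
  ret = um.true_divide(
Traceback (most recent call last):
ValueError: zero-size array to reduction operation minimum which has no identity
```

View pics/wrist5.png

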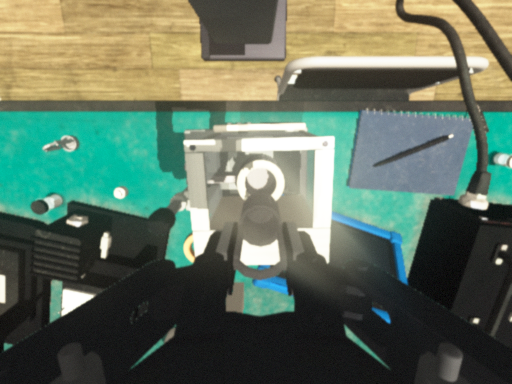

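View pics/scene5.png

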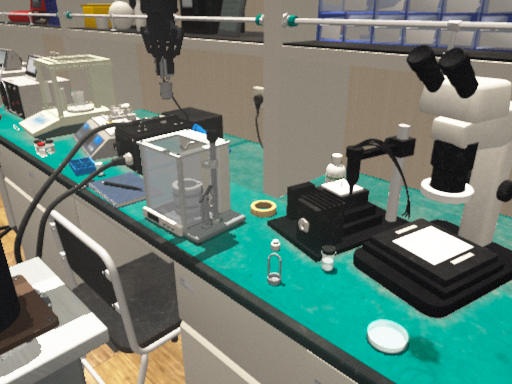

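>>> jog_arm([
  [[0.002,0,-0.002],[-0.001,0.015,0.0005],0.2],
  [[0.002,0,-0.002],[-0.001,0.04,0.0005],0.2],
  [[0.002,0,-0.002],[-0.001,0.065,0.0005],0.2],
  [[0.002,0,-0.002],[-0.001,0.085,0.0005],0.2],
  [[0.002,0,-0.002],[-0.001,0.1,0.0005],0.2],
  [[0.002,0,-0.002],[-0.001,0.11,0.0005],0.2],
  [[0.002,0,-0.002],[-0.001,0.11,0.0005],0.2],
  [[0.002,0,-0.002],[-0.001,0.11,0.0005],0.2],
])

```text
time: 7.22
eef_pos: [0.458, 0.0722, 0.25]
tcp_rot: [-0.707, 0.001, -0.001, 0.707]
contact_force: [0.4, 1.0, -0.8]
opening: 0.298
```

```bash
python3 -c "
from h import *
s=ctrl.get_state();M=R.from_quat(s['tcp_rot']).as_matrix();p=s['eef_pos']
to([.458,.0735,.169],90)
for n in ['wrist','scene']:
  d=cam(n);cv2.imwrite(f'pics/{n}6.png',d['pixels']);np.savez(n+'6.npz',**d)
  P=pts(d);Q=P.reshape(-1,3);q=(Q-p)@M
  m=(abs(q[:,0])<.03)&(abs(q[:,2])<.009)&(q[:,1]>-.055)&(q[:,1]<-.025)
  if m.sum(): print(n,'bail tool',m.sum(),q[m].mean(0).round(4),q[m].min(0).round(4),q[m].max(0).round(4))
"
```

```text
t=7.22 pos=[0.458  0.0722 0.25  ] yaw=89.87 d=[0.     0.081  0.0012] w=[-0.0004 -0.0023 -0.0001]
wrist bail tool 445 [-0.0007 -0.0363  0.    ] [-0.0026 -0.0399 -0.0089] [ 0.0021 -0.0292  0.009 ]
scene bail tool 7 [-0.0029 -0.0353  0.0042] [-0.0083 -0.0384 -0.0086] [-0.001  -0.0313  0.0071]
```

View pics/wrist6.png

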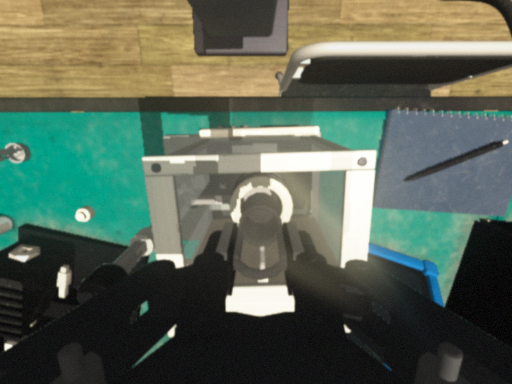

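View pics/scene6.png

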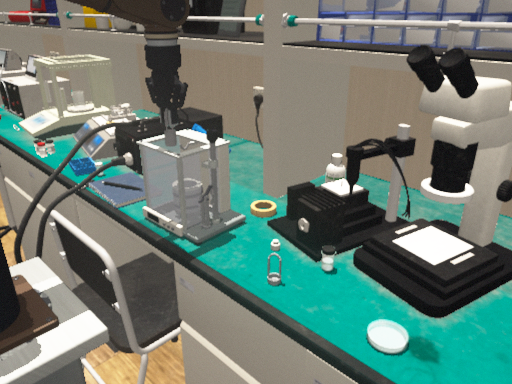

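>>> jog_arm([
  [[0,-0.002,0],[0,0.01,0.001],0.2],
  [[0,-0.002,0],[0,0.025,0.001],0.2],
  [[0,-0.002,0],[0,0.04,0.001],0.2],
  [[0,-0.002,0],[0,0.055,0.001],0.2],
  [[0,-0.002,0],[0,0.067,0.001],0.2],
  [[0,-0.002,0],[0,0.075,0.001],0.2],
  [[0,-0.002,0],[0,0.08,0.001],0.2],
  [[0,-0.002,0],[0,0.08,0.001],0.2],
  [[0,-0.002,0],[0,0.08,0.001],0.2],
])

```text
time: 8.07
eef_pos: [0.4593, 0.0734, 0.1719]
tcp_rot: [-0.707, -0.001, -0.001, 0.707]
contact_force: [0.4, -0.4, -0.9]
opening: 0.299
```

```bash
python3 -c "
from h import *
s=ctrl.get_state();M=R.from_quat(s['tcp_rot']).as_matrix();p=s['eef_pos']
print(s['contact_force'])
to([.4972,.0735,.169],90)
for n in ['wrist','scene']:
  d=cam(n);cv2.imwrite(f'pics/{n}7.png',d['pixels'] if n=='wrist' else cv2.resize(d['pixels'][100:230,120:260],(640,594)));np.savez(n+'7.npz',**d)
  P=pts(d);Q=P.reshape(-1,3)
  h=(Q[:,0]>.475)&(Q[:,0]<.525)&(abs(Q[:,1]-.0735)<.006)&(Q[:,2]>.175)&(Q[:,2]<.205)
  H=Q[h]
  if len(H): print(n,'hook',len(H),H.min(0),H.max(0),H.mean(0)); 
"
```

```text
[ 0.3836942  -0.42305859 -0.88925862]
t=8.07 pos=[0.4593 0.0734 0.1719] yaw=90.01 d=[0.0379 0.003  0.0001] w=[-0.0002  0.0002  0.0035]
wrist hook 176 [0.48167682 0.07165276 0.18250665] [0.50143813 0.07662762 0.19861865] [0.49007304 0.07400855 0.19149789]
scene hook 49 [0.48322009 0.06845842 0.18280102] [0.5245882  0.07944712 0.20257279] [0.50616486 0.07407265 0.19150705]
```

View pics/wrist7.png

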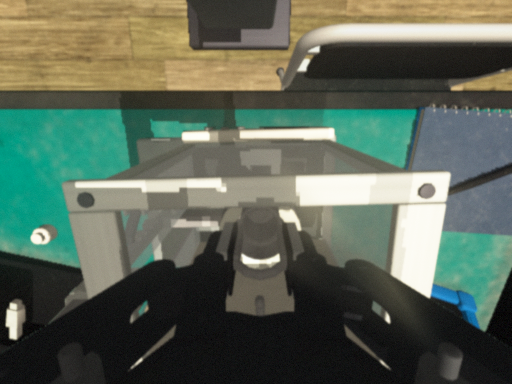

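View pics/scene7.png

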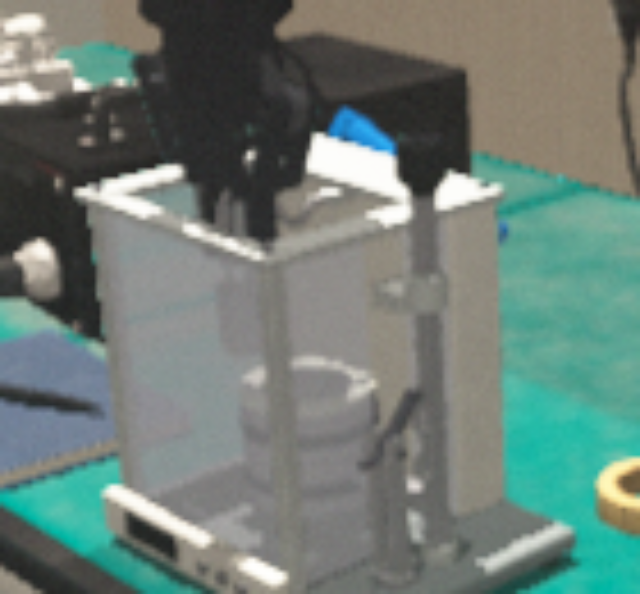

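>>> jog_arm([
  [[0,0,0.003],[0.006,0.001,0.0003],0.2],
  [[0,0,0.003],[0.012,0.001,0.0003],0.2],
  [[0,0,0.003],[0.019,0.001,0.0003],0.2],
  [[0,0,0.003],[0.026,0.001,0.0003],0.2],
  [[0,0,0.003],[0.032,0.001,0.0003],0.2],
  [[0,0,0.003],[0.036,0.001,0.0003],0.2],
  [[0,0,0.003],[0.038,0.001,0.0003],0.2],
  [[0,0,0.003],[0.038,0.001,0.0003],0.2],
  [[0,0,0.003],[0.038,0.001,0.0003],0.2],
])

```text
time: 8.92
eef_pos: [0.4976, 0.0737, 0.1714]
tcp_rot: [-0.707, -0.0, -0.0, 0.707]
contact_force: [-0.6, 0.2, -0.2]
opening: 0.297
```

```bash
python3 -c "
from h import *
s=ctrl.get_state();M=R.from_quat(s['tcp_rot']).as_matrix();p=s['eef_pos']
print(s['contact_force'])
to([.4972,.0737,.151],90)
for n in ['wrist','scene']:
  d=cam(n);cv2.imwrite(f'pics/{n}8.png',cv2.resize(d['pixels'][170:330,180:340],(580,580)) if n=='wrist' else cv2.resize(d['pixels'][120:210,150:240],(580,580)));np.savez(n+'8.npz',**d)
  P=pts(d);Q=P.reshape(-1,3);q=(Q-p)@M
  m=(abs(q[:,0])<.03)&(abs(q[:,2])<.009)&(q[:,1]>-.055)&(q[:,1]<-.031)
  if m.sum(): print(n,'bail tool',m.sum(),q[m].mean(0).round(4),q[m].min(0).round(4),q[m].max(0).round(4))
  h=(Q[:,0]>.475)&(Q[:,0]<.525)&(abs(Q[:,1]-.0735)<.006)&(Q[:,2]>.175)&(Q[:,2]<.202)
  H=Q[h]
  if len(H): print(n,'hook',len(H),H.min(0),H.max(0),H.mean(0)); 
"
```

```text
[-0.58562983  0.16252927 -0.23151178]
t=8.92 pos=[0.4976 0.0737 0.1714] yaw=90.01 d=[-0.0004  0.0204 -0.    ] w=[-0.0002  0.0002  0.0011]
wrist bail tool 431 [-0.0007 -0.0364  0.0001] [-0.0025 -0.0401 -0.0088] [ 0.0025 -0.031   0.009 ]
wrist hook 919 [0.48243489 0.06755191 0.18348145] [0.52499876 0.07929134 0.20191834] [0.51014582 0.07434023 0.19340357]
scene bail tool 5 [ 0.0082 -0.035  -0.0016] [-0.0092 -0.0426 -0.0086] [ 0.0284 -0.0314  0.0076]
scene hook 20 [0.48192016 0.06967799 0.18484728] [0.52429014 0.07675522 0.20002454] [0.49929734 0.07341475 0.19144945]
```

View pics/wrist8.png

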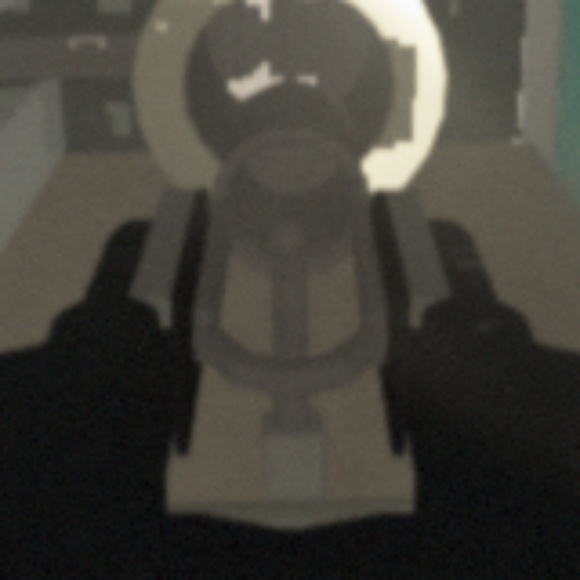

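View pics/scene8.png

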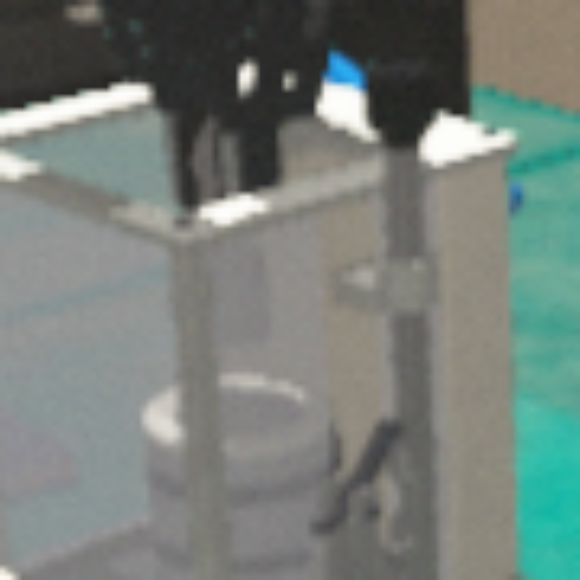

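>>> jog_arm([
  [[0,0,0.001],[-0.0005,0.004,0],0.2],
  [[0,0,0.001],[-0.0005,0.008,0],0.2],
  [[0,0,0.001],[-0.0005,0.012,0],0.2],
  [[0,0,0.001],[-0.0005,0.014,0],0.2],
  [[0,0,0.001],[-0.0005,0.016,0],0.2],
  [[0,0,0.001],[-0.0005,0.017,0],0.2],
  [[0,0,0.001],[-0.0005,0.018,0],0.2],
  [[0,0,0.001],[-0.0005,0.018,0],0.2],
])

```text
time: 9.68
eef_pos: [0.4969, 0.0737, 0.1533]
tcp_rot: [-0.707, -0.0, 0.0, 0.707]
contact_force: [-0.4, 0.0, -0.4]
opening: 0.299
```

```bash
python3 -c "
from h import *
s=ctrl.get_state();print(s['contact_force'],s['wrist_torque'])
to([.4972,.0737,.151],90)
"
```

```text
[-0.44092979  0.04190065 -0.35753496] [-0.02755963  0.01470719  0.01779532]
t=9.68 pos=[0.4969 0.0737 0.1533] yaw=90.01 d=[ 0.0003  0.0023 -0.    ] w=[-0.0002  0.0002  0.    ]
```

>>> jog_arm([
  [[0,0,0],[0,0.0005,0],0.2],
  [[0,0,0],[0,0.001,0],0.2],
  [[0,0,0],[0,0.0015,0],0.2],
  [[0,0,0],[0,0.002,0],0.2],
  [[0,0,0],[0,0.002,0],0.2],
])

```text
time: 10.1
eef_pos: [0.497, 0.0738, 0.1515]
tcp_rot: [-0.707, -0.0, -0.0, 0.707]
contact_force: [-0.1, -0.8, -0.8]
opening: 0.298
```

```bash
python3 -c "
from h import *
s=ctrl.get_state();print(s['contact_force'],s['wrist_torque'],s['eef_pos'])
d=cam('wrist');cv2.imwrite('pics/w9.png',cv2.resize(d['pixels'][170:330,180:340],(580,580)))
M=R.from_quat(s['tcp_rot']).as_matrix();q=(pts(d).reshape(-1,3)-s['eef_pos'])@M
m=(abs(q[:,0])<.03)&(abs(q[:,2])<.009)&(q[:,1]>-.055)&(q[:,1]<-.031);m&=(abs(q[:,0])<.004);print(q[m].min(0),q[m].mean(0))
"
```

```text
[-0.05368705 -0.81130185 -0.82841503] [-0.06593875  0.04372949  0.00820776] [0.49698596 0.07376068 0.15145187]
[-0.00394689 -0.03997785 -0.00878782] [-0.0007904  -0.03619786  0.00015172]
```

View pics/w9.png

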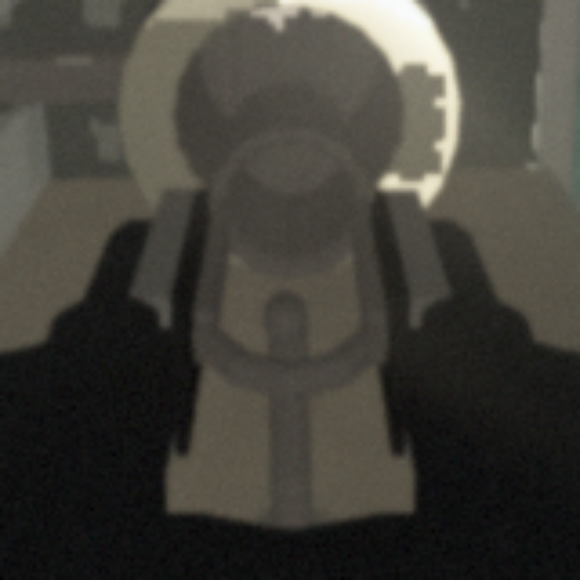

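>>> jog_arm([
  [[0,0,0],[0,0.0004,0],0.2],
  [[0,0,0],[0,0.0008,0],0.2],
  [[0,0,0],[0,0.0008,0],0.2],
])

```text
time: 10.4
eef_pos: [0.4971, 0.0738, 0.1512]
tcp_rot: [-0.707, -0.0, -0.0, 0.707]
contact_force: [-1.7, 0.3, 3.1]
opening: 0.295
```

```bash
python3 -c "
from h import *
s=ctrl.get_state();print(s['contact_force'],s['wrist_torque'],s['eef_pos'])
"
```

```text
[-1.69556821  0.31920013  3.05144019] [ 0.06056006  0.17833994 -0.0113242 ] [0.49714969 0.07378211 0.15121023]
```

>>> jog_arm([
  [[0,0,0],[0,0,0],0.31],
  [[0,0,0],[0,0,0],0.33],
  [[0,0,0],[0,0,0],0.36],
  [[0,0,0],[0,0,0],0.4],
  [[0,0,0],[0,0,0],0.45],
  [[0,0,0],[0,0,0],0.5],
  [[0,0,0],[0,0,0],0.5],
  [[0,0,0],[0,0,0],0.5],
])

```text
time: 11.07
eef_pos: [0.4971, 0.0738, 0.1512]
tcp_rot: [-0.707, -0.0, -0.0, 0.707]
contact_force: [-0.6, 0.3, -0.2]
opening: 0.5
```

```bash
python3 -c "
from h import *
s=ctrl.get_state();print(s['contact_force'],s['wrist_torque'],s['eef_pos'],s['opening'])
d=cam('wrist');cv2.imwrite('pics/w10.png',cv2.resize(d['pixels'][150:330,170:350],(580,580)))
"
```

```text
[-0.59841608  0.29766194 -0.21858528] [ 0.03411302 -0.04733128  0.03123366] [0.49712924 0.07378164 0.15118001] 0.4995774938516822
```

View pics/w10.png

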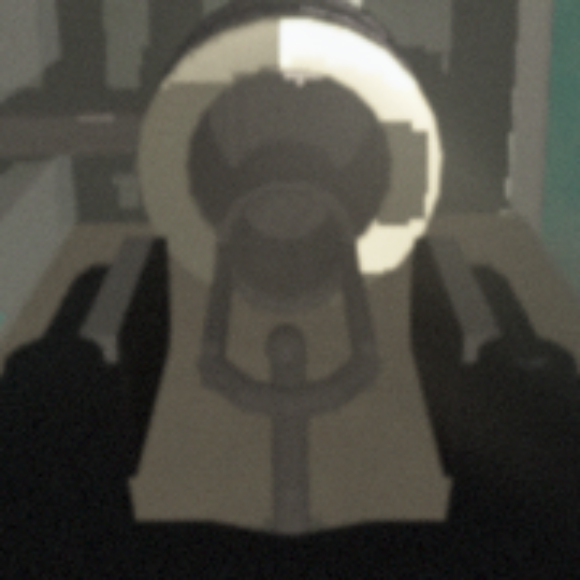

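>>> jog_arm([
  [[0,0,0],[0,-0.006,0],0.5],
  [[0,0,0],[0,-0.015,0],0.5],
  [[0,0,0],[0,-0.028,0],0.5],
  [[0,0,0],[0,-0.045,0],0.5],
  [[0,0,0],[0,-0.065,0],0.5],
  [[0,0,0],[0,-0.09,0],0.5],
  [[0,0,0],[0,-0.115,0],0.5],
  [[0,0,0],[0,-0.135,0],0.5],
  [[0,0,0],[0,-0.15,0],0.5],
  [[0,0,0],[0,-0.15,0],0.5],
])

```text
time: 11.95
eef_pos: [0.4989, 0.0737, 0.3068]
tcp_rot: [0.707, 0.004, 0.003, -0.707]
contact_force: [0.2, 0.6, 1.0]
opening: 0.504
```

```bash
python3 -c "
from h import *
d=cam('wrist');cv2.imwrite('pics/w11.png',d['pixels']);Q=pts(d).reshape(-1,3)
m=(abs(Q[:,0]-.495)<.04)&(abs(Q[:,1]-.0737)<.03)&(Q[:,2]>.15)&(Q[:,2]<.2)
print('bail',Q[m].mean(0),m.sum())
m=(abs(Q[:,0]-.498)<.03)&(abs(Q[:,1]+.03)<.03)&(Q[:,2]>.24)&(Q[:,2]<.256)
print('knob',m.sum(),Q[m].mean(0) if m.any() else 0,Q[m].min(0),Q[m].max(0))
to([.498,-.0305,.30],90)
to([.498,-.0305,.219],90)
"
```

```text
bail [0.50571486 0.07412431 0.18914583] 458
knob 830 [ 0.49756958 -0.02759661  0.24804566] [ 0.48680145 -0.04159852  0.24000406] [ 0.51047912 -0.0171242   0.25105599]
t=12.00 pos=[0.4981 0.0737 0.3042] yaw=90.02 d=[-0.0002  0.0043 -0.1042] w=[0.0001 0.0003 0.0063]
t=12.00 pos=[0.4981 0.0737 0.3042] yaw=90.02 d=[-0.0007  0.0853 -0.1042] w=[0.0001 0.0003 0.0063]
```

View pics/w11.png

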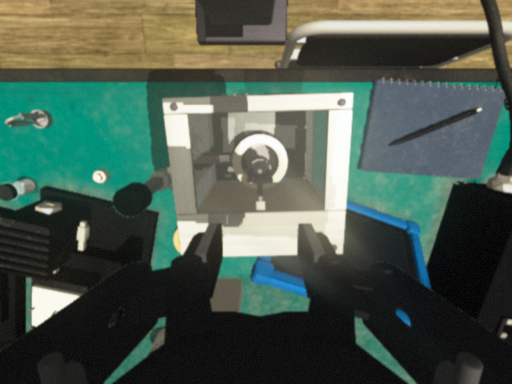

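>>> jog_arm([
  [[0,0,0.003],[0,0,-0.02],0.6],
  [[0,0,0.006],[0,0,-0.055],0.6],
  [[0,0,0.006],[0,0,-0.085],0.6],
  [[0,0,0.006],[0,0.003,-0.1],0.6],
  [[0,0,0.006],[0,0.004,-0.104],0.6],
  [[0,0,0.006],[0,0.004,-0.104],0.6],
  [[0,0,0.006],[0,0.004,-0.104],0.6],
])

```text
time: 12.58
eef_pos: [0.4978, -0.0297, 0.2993]
tcp_rot: [-0.707, 0.0, 0.001, 0.707]
contact_force: [0.6, 0.1, 0.3]
opening: 0.597
```

```bash
python3 -c "
from h import *
d=cam('wrist');cv2.imwrite('pics/w12.png',d['pixels']);Q=pts(d).reshape(-1,3)
m=(abs(Q[:,0]-.498)<.03)&(abs(Q[:,1]+.03)<.03)&(Q[:,2]>.245)&(Q[:,2]<.256)
print('knob',m.sum(),Q[m].mean(0) if m.any() else 0,Q[m].min(0),Q[m].max(0))
to([.498,-.0302,.221],90)
"
```

```text
knob 769 [ 0.49799649 -0.0299319   0.24878023] [ 0.48691766 -0.04182781  0.24505043] [ 0.51075726 -0.01805834  0.250888  ]
t=12.63 pos=[ 0.4979 -0.0294  0.2996] yaw=90.06 d=[ 0.0001  0.0786 -0.0009] w=[-0.0007  0.001  -0.0007]
```

View pics/w12.png

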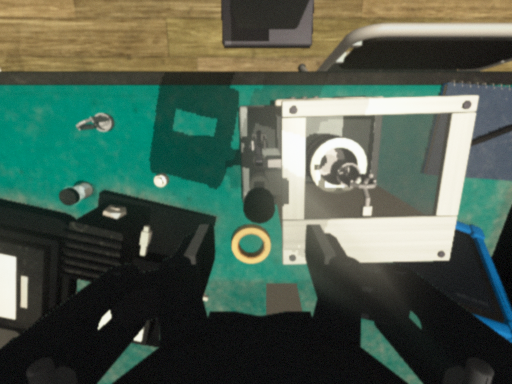

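>>> jog_arm([
  [[0,0,0],[0,0.02,-0.0007],0.55],
  [[0,0,0],[0,0.04,-0.0007],0.55],
  [[0,0,0],[0,0.055,-0.0007],0.55],
  [[0,0,0],[0,0.067,-0.0007],0.55],
  [[0,0,0],[0,0.075,-0.0007],0.55],
  [[0,0,0],[0,0.078,-0.0007],0.55],
  [[0,0,0],[0,0.078,-0.0007],0.55],
  [[0,0,0],[0,0.078,-0.0007],0.55],
])

```text
time: 13.3
eef_pos: [0.4984, -0.03, 0.2225]
tcp_rot: [-0.707, -0.001, 0.0, 0.707]
contact_force: [0.2, 0.0, 0.1]
opening: 0.549
```

>>> jog_arm([
  [[0,0,0],[0,0,0],0.4],
  [[0,0,0],[0,0,0],0.35],
  [[0,0,0],[0,0,0],0.3],
  [[0,0,0],[0,0,0],0.2],
  [[0,0,0],[0,0,0],0.2],
  [[0,0,0],[0,0,0],0.2],
  [[0,0,0],[0,0,0],0.2],
], force=50)

```text
time: 13.88
eef_pos: [0.4989, -0.0305, 0.2236]
tcp_rot: [0.707, 0.001, 0.0, -0.707]
contact_force: [-1.8, -1.7, 5.1]
opening: 0.269
```

```bash
python3 -c "
from h import *
s=ctrl.get_state();print(s['contact_force'],s['wrist_torque'],s['eef_pos'],s['opening'])
to([.498,-.0302,.276],90)
d=cam('scene');cv2.imwrite('pics/s13.png',cv2.resize(d['pixels'][100:230,120:260],(640,594)))
"
```

```text
[-1.81811597 -1.72404785  5.14831924] [-0.42134302  0.14470333  0.05258851] [ 0.49887377 -0.0305012   0.22360298] 0.26873088174497645
t=13.88 pos=[ 0.4989 -0.0305  0.2236] yaw=90.08 d=[-0.0008 -0.0524  0.0002] w=[0.0011 0.0014 0.0022]
```

View pics/s13.png

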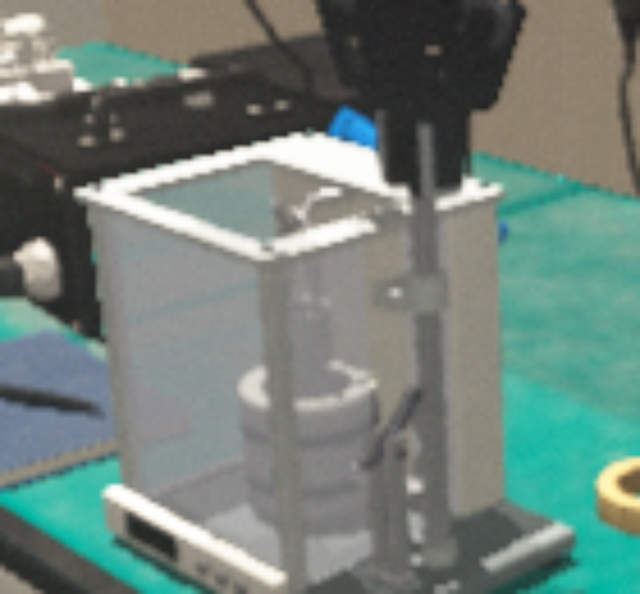

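>>> jog_arm([
  [[0,0,0],[0,-0.003,0],0.2],
  [[0,0,0],[0,-0.007,0],0.2],
  [[0,0,0],[0,-0.012,0],0.2],
  [[0,0,0],[0,-0.017,0],0.2],
  [[0,0,0],[0,-0.022,0],0.2],
  [[0,0,0],[0,-0.026,0],0.2],
  [[0,0,0],[0,-0.03,0],0.2],
  [[0,0,0],[0,-0.03,0],0.2],
], force=60)

```text
time: 14.6
eef_pos: [0.4988, -0.0305, 0.2524]
tcp_rot: [0.707, 0.001, 0.0, -0.707]
contact_force: [3.1, -1.6, -5.5]
opening: 0.269
```

```bash
cat > lk.py <<'E'
from h import *
import sys
s=ctrl.get_state();print(s['contact_force'],s['wrist_torque'],s['eef_pos'],s['opening'])
d=cam('scene');cv2.imwrite(sys.argv[1],cv2.resize(d['pixels'][80:230,110:260],(594,594)))
t=cam('top');cv2.imwrite(sys.argv[1][:-4]+'t.png',cv2.resize(t['pixels'][130:225,110:240],(780,570)));
for n,e in (('scene',d),('top',t)):
    Q=pts(e).reshape(-1,3)
    m=(np.hypot(Q[:,0]-.497,Q[:,1]-.0738)<.037)&(np.hypot(Q[:,0]-.497,Q[:,1]-.0738)>.024)&(Q[:,2]>.08)&(Q[:,2]<.16)
    print(n,'rim',m.sum(),np.percentile(Q[m][:,2],[50,80,90,97]).round(4) if m.any() else 0)
E
python3 lk.py pics/s14.png
```

```text
[ 3.10921343 -1.57182434 -5.4712265 ] [-0.44023854 -0.56363467 -0.0196393 ] [ 0.49879689 -0.03048494  0.25239019] 0.26874908996034796
scene rim 16 [0.1017 0.1182 0.12   0.1205]
top rim 153 [0.1201 0.1216 0.1221 0.123 ]
```

View pics/s14.png

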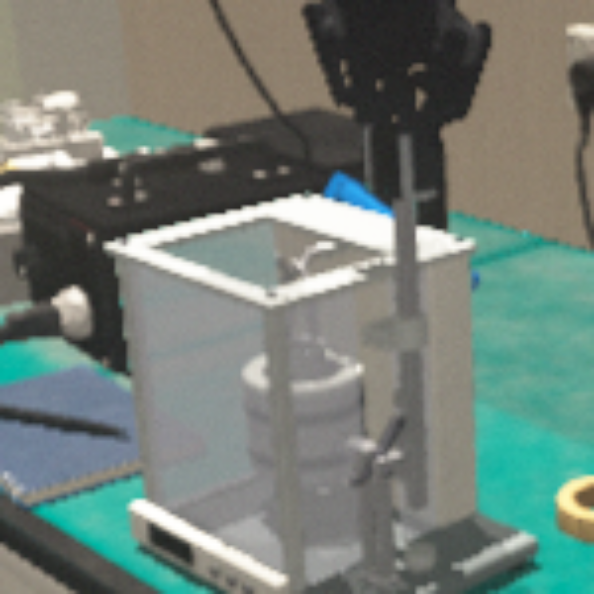

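>>> jog_arm([
  [[0,0,0],[0,-0.004,0],0.2],
  [[0,0,0],[0,-0.008,0],0.2],
  [[0,0,0],[0,-0.012,0],0.2],
  [[0,0,0],[0,-0.016,0],0.2],
  [[0,0,0],[0,-0.02,0],0.2],
  [[0,0,0],[0,-0.024,0],0.2],
  [[0,0,0],[0,-0.026,0],0.2],
  [[0,0,0],[0,-0.026,0],0.2],
  [[0,0,0],[0,-0.026,0],0.2],
])

```text
time: 15.45
eef_pos: [0.4987, -0.0305, 0.2777]
tcp_rot: [0.707, 0.001, 0.0, -0.707]
contact_force: [4.6, -2.4, -5.8]
opening: 0.266
```

```bash
python3 lk.py pics/s15.png
```

```text
[ 4.57425355 -2.43462271 -5.79874396] [-0.39545161 -0.75478958 -0.01247913] [ 0.49874665 -0.03046973  0.27765964] 0.2662656222470146
scene rim 17 [0.1265 0.1362 0.1435 0.1446]
top rim 245 [0.1451 0.1466 0.1471 0.1479]
```

View pics/s15.png

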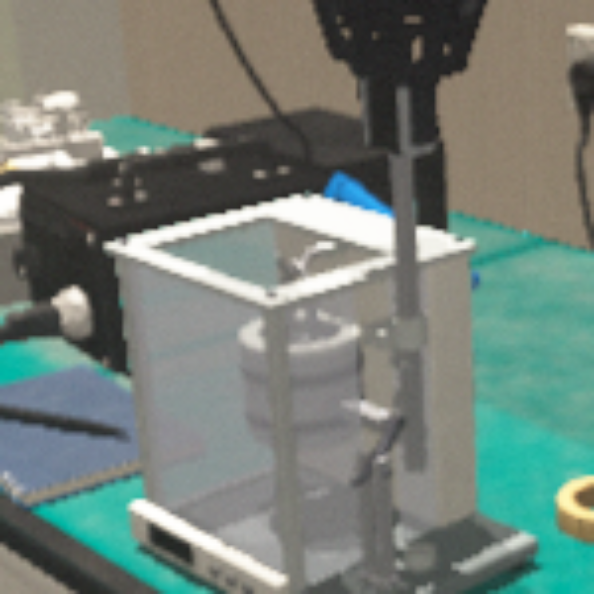

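View pics/s15t.png

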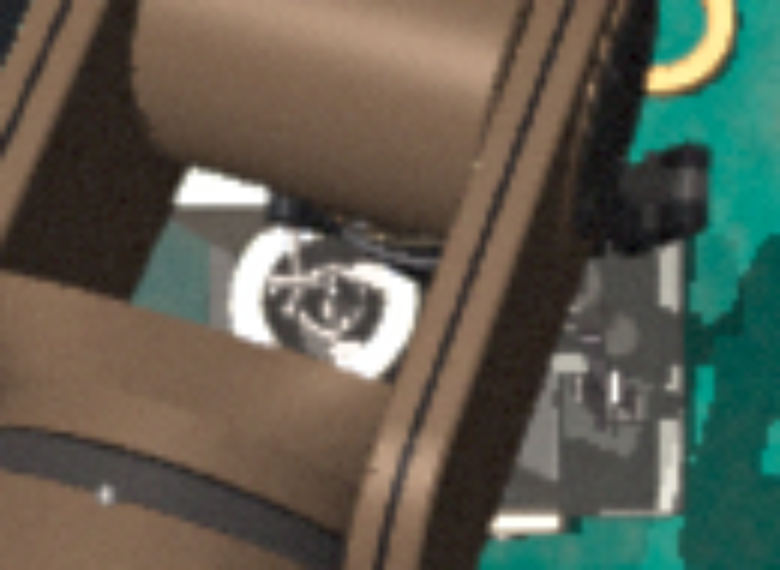

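>>> jog_arm([
  [[0,0,0],[0,-0.001,0],0.2],
  [[0,0,0],[0,-0.002,0],0.2],
  [[0,0,0],[0,-0.002,0],0.2],
  [[0,0,0],[0,-0.002,0],0.2],
])

```text
time: 15.88
eef_pos: [0.4988, -0.0305, 0.279]
tcp_rot: [0.707, 0.001, 0.0, -0.707]
contact_force: [4.8, -2.3, -7.4]
opening: 0.266
```

>>> jog_arm([
  [[0,0,0],[0,0.001,0],0.2],
  [[0,0,0],[0,0.003,0],0.2],
  [[0,0,0],[0,0.005,0],0.2],
  [[0,0,0],[0,0.006,0],0.2],
  [[0,0,0],[0,0.006,0],0.2],
])

```text
time: 16.3
eef_pos: [0.4988, -0.0305, 0.2732]
tcp_rot: [0.707, 0.001, 0.0, -0.707]
contact_force: [2.2, -2.0, -3.9]
opening: 0.268
```

```bash
python3 lk.py pics/s16.png
```

```text
[ 2.22386854 -1.96442979 -3.91289242] [-0.3909749  -0.54352452  0.02606781] [ 0.49877627 -0.03045981  0.27318054] 0.2680701707100313
scene rim 19 [0.1234 0.1359 0.1394 0.1411]
top rim 235 [0.1403 0.1419 0.1423 0.1434]
```

>>> jog_arm([
  [[0,0,0],[0,0.0007,0],0.2],
  [[0,0,0],[0,0.0012,0],0.2],
  [[0,0,0],[0,0.0012,0],0.2],
])

```text
time: 16.65
eef_pos: [0.4989, -0.0305, 0.2729]
tcp_rot: [0.707, 0.001, 0.0, -0.707]
contact_force: [1.9, -1.4, 0.4]
opening: 0.266
```

```bash
python3 lk.py pics/s17.png
```

```text
[ 1.87562284 -1.43178871  0.42683726] [-0.28416674 -0.21178092  0.05473784] [ 0.49885688 -0.03047925  0.27291489] 0.26628283939316555
scene rim 19 [0.1246 0.1353 0.1393 0.1402]
top rim 233 [0.1403 0.1419 0.1423 0.1431]
```

View pics/s17.png

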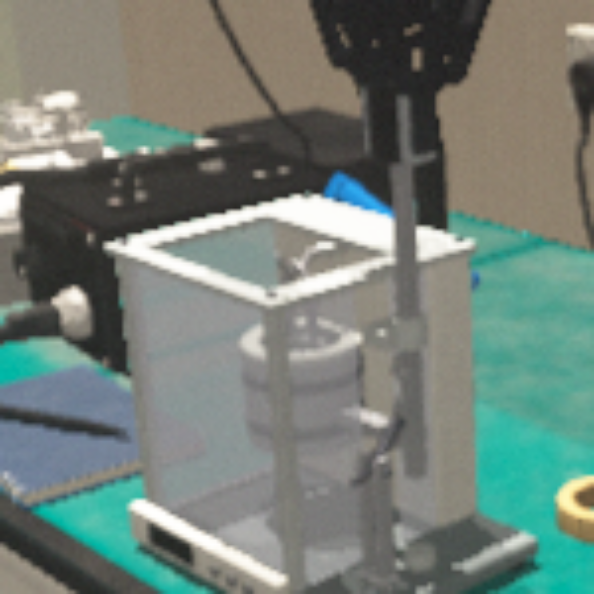

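>>> jog_arm([
  [[0,0,0],[0,0,0],0.29],
  [[0,0,0],[0,0,0],0.33],
  [[0,0,0],[0,0,0],0.4],
  [[0,0,0],[0,0,0],0.5],
  [[0,0,0],[0,0,0],0.55],
  [[0,0,0],[0,-0.005,0],0.55],
  [[0,0,0],[0,-0.02,0],0.55],
  [[0,0,0],[0,-0.045,0],0.55],
  [[0,0,0],[0,-0.08,0],0.55],
  [[0,0,0],[0,-0.08,0],0.55],
])

```text
time: 17.58
eef_pos: [0.501, -0.0309, 0.3612]
tcp_rot: [0.709, 0.006, 0.005, -0.706]
contact_force: [0.1, -0.1, 1.5]
opening: 0.549
```

```bash
python3 lk.py pics/s18.png; python3 -c "
from h import *
d=cam('wrist');cv2.imwrite('pics/w18.png',d['pixels']);to([.46,-.2,.4],90)"
```

```text
[ 0.12959372 -0.07271167  1.49988262] [0.01212299 0.0388902  0.00177605] [ 0.50096482 -0.03089384  0.36119374] 0.5494772948834413
scene rim 20 [0.1238 0.1361 0.1393 0.1413]
top rim 191 [0.1403 0.1417 0.1424 0.1431]
t=17.73 pos=[ 0.4987 -0.0303  0.3534] yaw=90.08 d=[-0.0388 -0.0466 -0.1697] w=[0.0011 0.0013 0.0032]
```

View pics/s18.png

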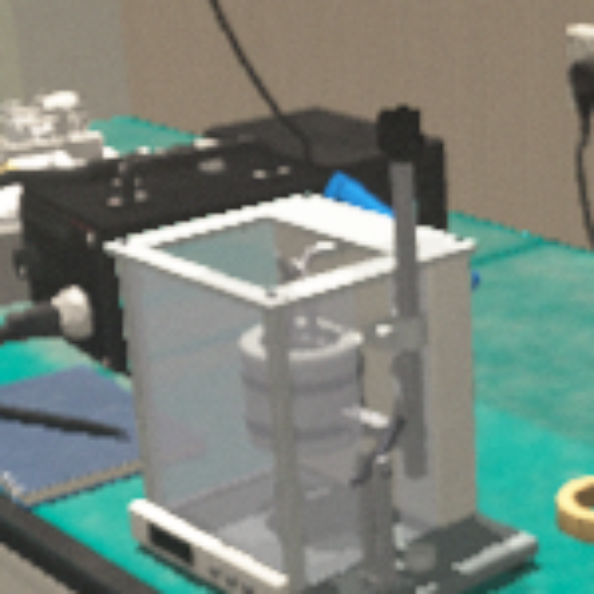

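View pics/w18.png

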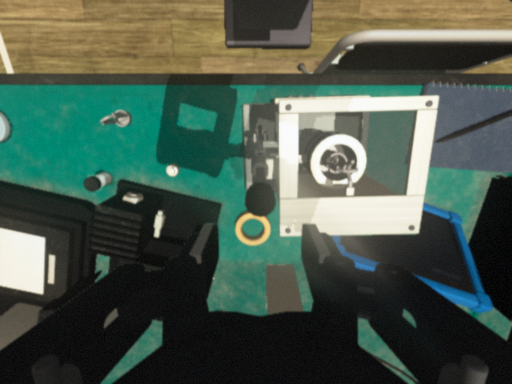

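>>> jog_arm([
  [[0,0,0],[0,-0.02,0],0.55],
  [[0,0,0],[0,-0.04,0],0.55],
  [[0,0,0],[-0.01,-0.04,0.04],0.55],
  [[0,0,0],[-0.02,-0.04,0.075],0.55],
  [[0,0,0],[-0.03,-0.04,0.1],0.55],
  [[0,0,0],[-0.03,-0.04,0.104],0.55],
  [[0,0,0],[-0.03,-0.04,0.104],0.55],
  [[0,0,0],[-0.03,-0.04,0.104],0.55],
  [[0,0,0],[-0.03,-0.04,0.104],0.55],
  [[0,0,0],[-0.03,-0.04,0.104],0.55],
])

```text
time: 18.57
eef_pos: [0.4687, 0.0726, 0.3925]
tcp_rot: [0.708, 0.001, 0.001, -0.707]
contact_force: [0.8, 0.2, -0.5]
opening: 0.553
```

```bash
python3 lk.py pics/s19.png; python3 -c "
from h import *
d=cam('wrist');cv2.imwrite('pics/w19.png',cv2.resize(d['pixels'][100:240,160:350],(780,575),interpolation=2))
Q=pts(d).reshape(-1,3);r=np.hypot(Q[:,0]-.497,Q[:,1]-.0738)
for a,b in [(.1,.135),(.135,.15),(.15,.175),(.175,.2)]:
  m=(r<.038)&(Q[:,2]>a)&(Q[:,2]<b)
  if m.any(): print(a,m.sum(),Q[m].mean(0).round(4),Q[m].min(0).round(4),Q[m].max(0).round(4))
"
```

```text
[ 0.81269279  0.16176579 -0.50775547] [-0.0407065   0.03626275 -0.00952542] [0.46873706 0.07264566 0.39251374] 0.553250273295594
scene rim 19 [0.1233 0.1361 0.1401 0.1414]
top rim 430 [0.1406 0.1418 0.1424 0.1431]
0.1 420 [0.497  0.0736 0.1181] [0.4594 0.0379 0.1001] [0.5211 0.1107 0.135 ]
0.135 1083 [0.4942 0.0738 0.1405] [0.4592 0.0373 0.135 ] [0.5321 0.1111 0.1494]
0.15 25 [0.4945 0.0741 0.1625] [0.4932 0.0608 0.1529] [0.5005 0.0864 0.1734]
0.175 229 [0.5061 0.0735 0.1908] [0.4828 0.0497 0.177 ] [0.5253 0.1001 0.1999]
```

View pics/w19.png

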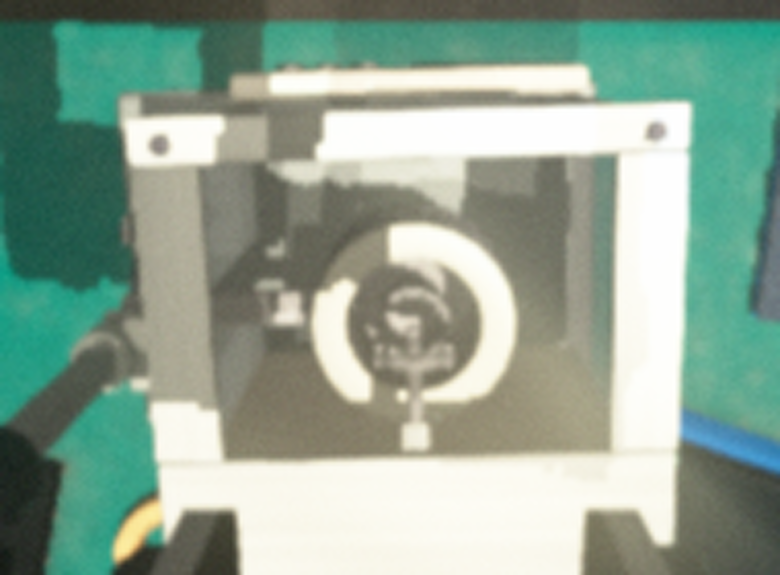

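The picture shows the bucket's stirrup on the hook at about (415,355), with the pot inside the furnace ring and clear of it all round. The rim has stayed at 0.140–0.142 m since release, so I'm handing the job in.

```bash
python3 -c "
from h import *
print(ctrl.sign_off())"
```

```text
the job is handed in; nothing more can be done
None
```

The thermobalance is loaded: the deep bucket hangs on the balance hook, and the furnace is up round it, held by the pawl in the upper notch. I handed the job in at about 18.7 s on the robot's clock.

**What I did**
- I took the bucket by its stirrup and lowered it through the port in front of the hook. I then moved it back over the hook tip and set it down until the wrist force showed about 3 N of contact.
- I released the bucket slowly, with roughly 8 mm of clearance to each finger, and withdrew straight up.
- I lifted the furnace by the knob to about 0.055 m and lowered it until the pawl took the load at about 0.050 m. The force on the hand dropped to about zero before I let go.

**Last checks**
- **Furnace:** the rim measured 0.140–0.142 m in the top camera after release, and it was unchanged a second later.
- **Bucket:** the last wrist picture showed the stirrup still on the hook, with the pot clear of the furnace ring.
- **Port frame:** the wrist force showed no contact while the bucket and hand were in the port, apart from setting the bucket on the hook.
- **Other objects:** the pan, vial and weight stood where they were in the last wide pictures. I compared those by eye and did not re-measure their positions.

**Disagreements:** the gripper read about 23 mm on the knob, which is given as 25 mm, but it did not slip. The scene camera got only about 20 points on the furnace rim through the panes, so the rim height rests mainly on the top camera.

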